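# Shim the rocking console

## Robot

A 6-joint arm with a two-finger parallel gripper is mounted at the origin on the work surface. World frame = base frame: x ahead of the robot, y to its left, z up, the work surface at z = 0. Lengths are in m, angles in rad, forces in N, time in s.
With the tool pointing down it reaches from about 0.375 to 0.9 m from the base axis. Payload 3.1 kg.
Tool frame: the origin (TCP) lies midway between the tips of the shut fingers; the grasp point (between the pads) lies 19 mm behind it; z points along the fingers, x is the direction in which the jaws open and shut, and the axes are right-handed (so a half turn about z gives the same grasp; the last joint's range is limited). The gripper opens to 87 mm and grips with 3 to 60 N. Pads are 19 mm wide; open, the fingers measure 117 mm over their backs; the gripper's body (75 mm by 190 mm) begins 51 mm behind the grasp point.
Start: joints at [1.032, 0.527, 1.433, -0, 1.181, -0.178], TCP at [0.22, 0.585, 0.223] pointing down, gripper open.
Joint ranges: [-3.08, 3.08], [-0.75, 2.2], [0.22, 2.44], [-1.43, 4.57], [0, 2.65], [-2.85, 2.85]. Speed limits (rad/s): [2.79, 2.79, 3.14, 3.14, 3.14, 3.14].

## Interface

Orientations are given as a unit quaternion [x, y, z, w].
In Python, from rig import * gives the robot as it stands.
- The arm moves only by the tool drive_tool, never from a script. Its argument "plan" is a list of rows, each an object with "offset": the shift along the tool's x, y, z in cm, a list of three; "delta_rot": the turn, a rotation vector about the tool's x, y, z in degrees, a list of three; "jaw": the finger opening in cm, from 0 to 8.7. In form: [{"offset": [dx, dy, dz], "delta_rot": [wx, wy, wz], "jaw": jaw}, ...]. A call has exactly 8 rows; each row is the pose to reach, as a shift and turn from the pose commanded when the call began, along the tool's axes at that moment; what a row does not reach only later rows make up. A row lasts 1/12 s, in which the tool goes at most 41.7 mm and 7.16 degrees, less where a joint would pass 70% of its speed; a pose out of reach is approached as far as the arm can. A call with a gripper value outside its range is refused whole. The fingers move at their own pace and stop on an object; "squeeze" is the grip in N (left out, the last holds). Time passes only in rows, so rows that repeat a pose let the fingers close, or fill a call up. It gives the time, the measured TCP pose, the force and the opening at its end, in the units of the state.
- get_obs(): the state, without advancing time (a new reading comes with each control period).
- camera(name): name is "side" or "top"; returns the picture (420x560x3 uint8, red, green, blue); there is no depth.
- calibration(name): a dict with "K" (3x3 intrinsics, pixels), "distortion" ([k1, k2, p1, p2, k3] as OpenCV has them; the pictures are not rectified), "pose" (4x4, takes a point from camera to world coordinates). Camera axes: x right, y down, z forward; pixel columns grow to the right and rows downward; lengths in m; the calibration is good to about 2 mm. A picture is of the moment at which its call begins. calibration takes no time and is no camera call.
- hand_in(): hands the job in, once; it reports no verdict.
The state is a dict: "time": time; "q": joint angles; "joint_velocities": joint speeds; "joint_torque": joint torques, N m; "position": TCP position; "tool_rot": TCP orientation; "ft_force": force on the tool from outside, world axes, zero at the start; "moment": the same for the moment, N m; "grip_width": finger opening in m.
Only numpy, scipy, OpenCV 4.12 (cv2) and the standard library are available. Lean on these libraries where they do the work, as an engineer would, in place of code of your own. Each camera call takes 0.05 s, during which the arm holds its last target.

## Task

The machine console on the bench rocks because its front left foot has lost its rubber pad. Push the orange wedge across the bench, thin end first, under that bare foot until the console stands level and firm, without picking anything up, shoving the console along or disturbing the other things. Then let go of the wedge and press a fingertip firmly down on the flat top of the case at the corner above that foot to prove that it no longer rocks, and finish while still pressing there.

Things in the scene. Friction and masses are not known exactly. Their poses are not given: they have to be found in the camera images.
- console: light grey control console, about 4 kg, loose on its feet. Case 220 (x) by 270 mm (y), underside 25 mm up; flat front ledge 55 mm deep, 80 mm up, then the panel slopes to 135 mm. Origin: on the bench under the case's centre; x out of its front (away from the robot), y to the bare foot's side. Padded feet at (92,-117), (-92,117), (-92,-117) mm; the bare foot is at (92,117). It starts level
- bare_foot: bare steel disc of the console's front left foot, 22 mm across, 8 mm thick, fixed in the console; its rim is 7 mm inside the case's +y face. Origin: centre of its flat underside, which hangs 4 to 8 mm above the bench, different every time; axes as the console's. With no wedge, about 7 N on the corner above rocks the console down on it
- front_left_top (a point): point on the console's flat front ledge to press on, almost above the bare foot, 23 mm from the side of the case and 25 mm from its front face; 80 mm above the bench
- wedge: orange hard plastic wedge on the bench beside the console, thin end to the bare foot; 120 mm long (x), 45 wide (y), 90 g. Origin: centre of its flat underside; x points to the thin end (2 mm thick, x = +60); upright heel face, 18 mm high, at x = -60; even slope between. It slides at under 1 N; once it bears on the foot the push climbs by several newtons in a few mm
- screwdriver: bystander: green-handled screwdriver, 200 mm, lying beyond the console
- spanner: bystander: steel spanner, 170 mm, lying at the far side of the bench
- motor: bystander: black and silver stepper motor, 57 mm square, 78 mm tall with its shaft, origin at its base, between the robot and the wedge, to the left
- bearing: bystander: steel ball bearing ring, 52 mm across, 15 mm high, origin at its base, between the robot and the wedge
- pulley: bystander: small toothed belt pulley, 38 mm across, 21 mm high, origin at its base, beyond the wedge
- grease_tin: bystander: blue tin, 72 mm across, 75 mm tall, origin at its base, on the far right of the console
- roller: bystander: black rubber roller, 140 mm long, 34 mm thick, lying on the left
Things that resemble listed ones, but are neither listed nor needed, are in the scene too. Several things have the shape of the wedge; the one meant has the colours described above.

How it is judged:
By the outcome, as a careful person would: the job done as asked, in the order asked, and still so for the second after the job is handed in, while the arm keeps its last pose, push and grip.
It also fails if it takes over 48 s, if anything falls off the work surface, if the arm or the gripper's body presses on something with over 40 N, if the wrist force passes 120 N, or if a joint passes its speed limit or range.

## Working session

There is one attempt and no reset: what is moved stays moved. The work goes in short steps, Python scripts to look and compute and a tool call to move; the robot and the scene stay as the last step left them, time stands still between calls to the robot, and variables do not carry over. Pictures are saved under pics/ and viewed, and the job is handed in when it is done.

Besides the shell and the picture viewer there is one more tool, called after "Call:" by a JSON object that holds its "op" and its "data", one argument or row to a line. drive_tool: Moves the arm, as the interface text tells. Its arguments: {"type":"object","properties":{"plan":{"type":"array","items":{"type":"object","properties":{"offset":{"type":"array","items":{"type":"number"}},"delta_rot":{"type":"array","items":{"type":"number"}},"jaw":{"type":"number"}}}},"squeeze":{"type":"number"}},"required":["plan"]}

```bash
ls; mkdir -p pics
python3 - <<'E'
from rig import *
import cv2
print(get_obs())
for n in("side","top"):
    im=camera(n); cv2.imwrite(f"pics/{n}0.png",im[:,:,::-1]); c=calibration(n); print(n,c)
E
```

```text
pics
{'time': 0.0, 'q': array([ 1.03249700e+00,  5.28480418e-01,  1.43389348e+00, -1.39446503e-05,
        1.18138912e+00, -1.78540806e-01]), 'joint_velocities': array([-0.00126856, -0.00068274,  0.00050981,  0.00112685, -0.00156008,
        0.00025436]), 'joint_torque': array([ 1.74149645e-03, -4.40046430e+01, -1.76591599e+01,  6.33892254e-02,
        5.81398350e-02, -1.71820516e-04]), 'position': array([0.2196508 , 0.5843533 , 0.22156568]), 'tool_rot': array([ 8.22204860e-01,  5.69190645e-01, -9.85085208e-04,  4.55266201e-04]), 'ft_force': array([ 0.48121368, -0.35681939,  0.33296631]), 'moment': array([ 0.02491855, -0.0089181 ,  0.05753522]), 'grip_width': 0.0869339314967759}
side {'K': array([[480.66196423,   0.        , 280.43899002],
       [  0.        , 480.66196423, 211.9435033 ],
       [  0.        ,   0.        ,   1.        ]]), 'distortion': array([-0.1483936,  0.       ,  0.       ,  0.       ,  0.       ]), 'pose': array([[ 0.81911128, -0.32701148,  0.47129631, -0.23116674],
       [-0.57354909, -0.45269016,  0.68272474, -1.01302268],
       [-0.00990762, -0.8295391 , -0.55836075,  0.96085574],
       [ 0.        ,  0.        ,  0.        ,  1.        ]])}
top {'K': array([[432.36648318,   0.        , 285.46422869],
       [  0.        , 432.36648318, 212.38207884],
       [  0.        ,   0.        ,   1.        ]]), 'distortion': array([-0.09832893,  0.        ,  0.        ,  0.        ,  0.        ]), 'pose': array([[ 0.01281316, -0.99041658,  0.13751665,  0.34927233],
       [-0.99984144, -0.01098968,  0.01401113,  0.03072706],
       [-0.0123656 , -0.13767438, -0.99040035,  1.25225788],
       [ 0.        ,  0.        ,  0.        ,  1.        ]])}
```

View pics/side0.png

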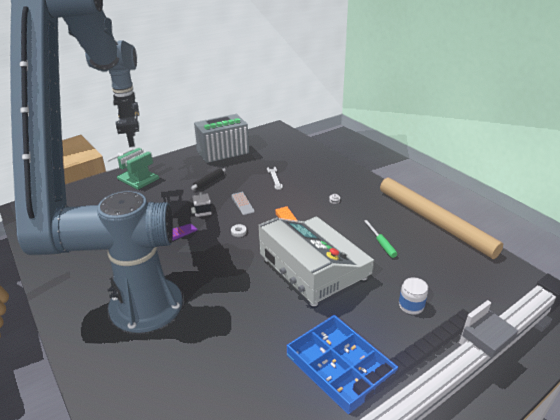

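View pics/top0.png

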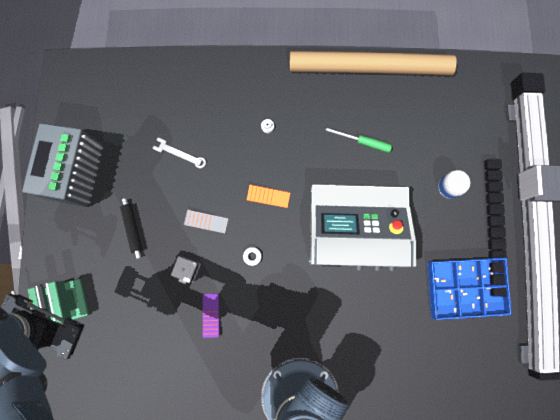

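The top picture (up is world +x, left is +y) shows the console at (362,226), with the bare-foot corner at about (313,187). Three things have the wedge shape: orange at (269,196), grey and pink at (207,220), and purple at (211,315). By the description it is the orange one. Next I take a close crop and measure.

```bash
cat > h.py <<'E'
from rig import *
import cv2, numpy as np
def ray(n,px):
    c=calibration(n); u=cv2.undistortPoints(np.array(px,float).reshape(-1,1,2),c["K"],c["distortion"]).reshape(-1,2)
    d=np.c_[u,np.ones(len(u))]@c["pose"][:3,:3].T
    return c["pose"][:3,3],d
def onz(n,px,z):
    o,d=ray(n,px); return o+d*((np.broadcast_to(z,len(d))-o[2])/d[:,2])[:,None]
def proj(n,P):
    c=calibration(n); T=np.linalg.inv(c["pose"]); r,_=cv2.Rodrigues(T[:3,:3])
    return cv2.projectPoints(np.array(P,float).reshape(-1,1,3),r,T[:3,3],c["K"],c["distortion"])[0].reshape(-1,2)
E
python3 - <<'E'
from h import *
for n,(x0,y0,w,h),s in(("top",(235,160,190,120),4),("side",(225,180,160,130),5)):
    im=cv2.imread(f"pics/{n}0.png"); c=im[y0:y0+h,x0:x0+w]
    cv2.imwrite(f"pics/{n}0c.png",cv2.resize(c,None,fx=s,fy=s,interpolation=cv2.INTER_CUBIC))
    hsv=cv2.cvtColor(im,cv2.COLOR_BGR2HSV); m=cv2.inRange(hsv,(5,150,120),(20,255,255))
    m[:, :]=m; k=cv2.connectedComponentsWithStats(m)
    for i in range(1,k[0]):
        if k[2][i,4]>40: 
            print(n,k[2][i],k[3][i]); cs,_=cv2.findContours((k[1]==i).astype(np.uint8),0,1)
            print(cv2.boxPoints(cv2.minAreaRect(cs[0])))
E
```

```text
side [276 207  20  13 166] [284.68674699 213.24698795]
[[274.78375 216.2973 ]
 [276.62158 205.27026]
 [296.72968 208.62161]
 [294.89185 219.64865]]
```

View pics/top0c.png

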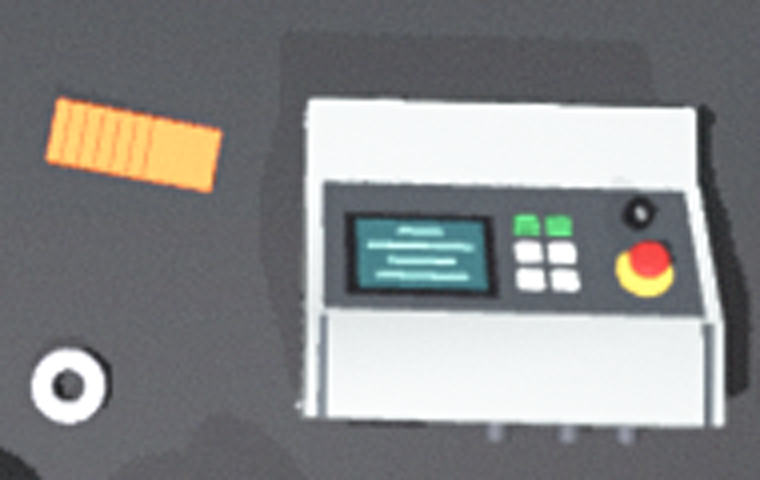

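View pics/side0c.png

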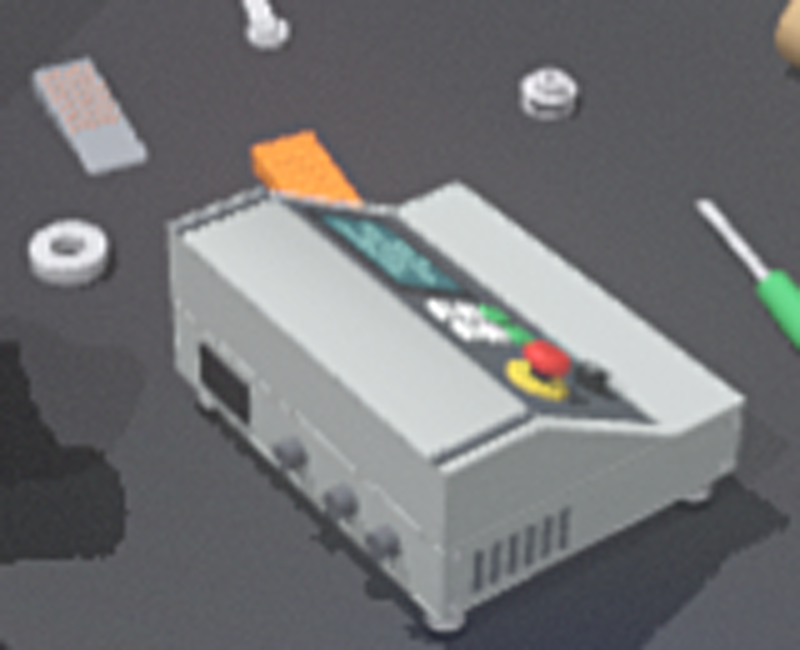

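Run:
```python
from h import *
im=cv2.imread("pics/top0.png"); hsv=cv2.cvtColor(im,cv2.COLOR_BGR2HSV)
m=cv2.inRange(hsv[150:240,230:300],(5,80,120),(28,255,255)); cs,_=cv2.findContours(m,0,1); c=max(cs,key=cv2.contourArea)
print(cv2.boxPoints(cv2.minAreaRect(c))+[230,150], cv2.approxPolyDP(c,3,True).reshape(-1,2)+[230,150])
wp=onz("top",[(249.2,184.5),(246.5,200.2),(290.4,192),(287.7,207.9)],np.array([.018,.018,.002,.002]))
print(wp.round(4))
h=wp[:2].mean(0);t=wp[2:].mean(0);d=(t-h)[:2];print("heel",h,"thin",t,"len",np.linalg.norm(d),"yaw",np.degrees(np.arctan2(d[1],d[0])),"w",np.linalg.norm(wp[0]-wp[1]),np.linalg.norm(wp[2]-wp[3]))
cp=onz("top",[(311.8,184.7),(409.0,187)],.08); print(cp.round(4),np.linalg.norm(cp[0]-cp[1]))
rp=onz("top",[(311,264),(416,266.5)],.135); print(rp.round(4),np.linalg.norm(rp[0]-rp[1]))
cs=onz("side",[(225+458/5,180+181/5),(225+743/5,180+400/5)],.08); print("side front",cs.round(4),np.linalg.norm(cs[0]-cs[1]))
cs=onz("side",[(225+170/5,180+222/5),(225+440/5,180+465/5)],.135); print("side rear",cs.round(4))
```

```text
[[245.5680027  200.37600327]
 [248.6400013  183.47999954]
 [290.52800751 191.09599686]
 [287.45600891 207.99200058]] [[249 185]
 [247 200]
 [287 207]
 [289 192]]
[[0.6015 0.1549 0.018 ]
 [0.5551 0.1616 0.018 ]
 [0.5835 0.0347 0.002 ]
 [0.5362 0.042  0.002 ]]
heel [0.57828613 0.15828229 0.018     ] thin [0.55984071 0.03836444 0.002     ] len 0.12132816854006431 yaw -98.74453415597266 w 0.04694340187082164 0.04790688304838797
[[ 0.59   -0.0244  0.08  ]
 [ 0.5869 -0.2945  0.08  ]] 0.2700317436571191
[[ 0.3713 -0.0208  0.135 ]
 [ 0.3671 -0.2923  0.135 ]] 0.27158889377372336
side front [[ 0.5931 -0.0248  0.08  ]
 [ 0.5874 -0.2945  0.08  ]] 0.2698042673997687
side rear [[ 0.3764 -0.0202  0.135 ]
 [ 0.3717 -0.2849  0.135 ]]
```

```bash
cat >> h.py <<'E'
from scipy.spatial.transform import Rotation as Ro
def plan(p,yaw):
    """tool down, tool x at yaw deg -> offset cm, rotvec deg"""
    s=get_obs(); R=Ro.from_quat(s["tool_rot"])
    y=np.radians(yaw); T=Ro.from_matrix(np.array([[np.cos(y),np.sin(y),0],[np.sin(y),-np.cos(y),0],[0,0,-1]]))
    print("t",s["time"],"pos",s["position"].round(4),"F",s["ft_force"].round(2),"yaw",np.degrees(np.arctan2(*R.as_matrix()[[1,0],0])).round(2),"tilt",np.degrees(np.arccos(-R.as_matrix()[2,2])).round(2),"grip",s["grip_width"])
    print("offset cm",(R.inv().apply(np.array(p)-s["position"])*100).round(2),"rot",np.degrees((R.inv()*T).as_rotvec()).round(2))
E
python3 - <<'E'
from h import *
plan((0.583,0.190,0.16),-8.7)
E
```

```text
t 0.1 pos [0.2197 0.5844 0.2217] F [ 0.47 -0.77 -0.01] yaw 69.39 tilt 0.11 grip 0.08692739701111638
offset cm [-24.11  47.89   6.2 ] rot [6.000e-02 1.100e-01 7.809e+01]
```

Call:
{"op": "drive_tool", "data": {
  "plan": [
    {"offset": [-1.8,3.6,0.4],"delta_rot": [0,0,6],"jaw": 1.5},
    {"offset": [-3.6,7.2,0.8],"delta_rot": [0,0,12],"jaw": 1.5},
    {"offset": [-5.4,10.8,1.2],"delta_rot": [0,0,18],"jaw": 1.5},
    {"offset": [-7.2,14.4,1.6],"delta_rot": [0,0,24],"jaw": 1.5},
    {"offset": [-9,18,2],"delta_rot": [0,0,30],"jaw": 1.5},
    {"offset": [-10.8,21.6,2.4],"delta_rot": [0,0,36],"jaw": 1.5},
    {"offset": [-12.6,25.2,2.8],"delta_rot": [0,0,42],"jaw": 1.5},
    {"offset": [-14.2,28.2,3.2],"delta_rot": [0,0,48],"jaw": 1.5}
  ]
}}

```text
time: 0.77
position: [0.4355, 0.3506, 0.1901]
tool_rot: [0.983, 0.183, -0.0, 0.0]
ft_force: [0.9, -0.1, -0.6]
grip_width: 0.0417
```

Run:
```python
from h import *
plan((0.583,0.190,0.16),-8.7)
```

```text
t 0.7667 pos [0.4355 0.3506 0.1901] F [ 0.85 -0.12 -0.63] yaw 21.04 tilt 0.03 grip 0.04167546213638063
offset cm [ 8.   20.29  3.02] rot [ 0.03 -0.   29.74]
```

Call:
{"op": "drive_tool", "data": {
  "plan": [
    {"offset": [1.3,3.4,0.5],"delta_rot": [0,0,6],"jaw": 1.5},
    {"offset": [2.7,6.8,1],"delta_rot": [0,0,12],"jaw": 1.5},
    {"offset": [4,10,1.5],"delta_rot": [0,0,18],"jaw": 1.5},
    {"offset": [5.4,13.6,2],"delta_rot": [0,0,24],"jaw": 1.5},
    {"offset": [6.7,17,2.5],"delta_rot": [0,0,28],"jaw": 1.5},
    {"offset": [8,20,3],"delta_rot": [0,0,29.5],"jaw": 1.5},
    {"offset": [8,20,3],"delta_rot": [0,0,29.5],"jaw": 1.5},
    {"offset": [8,20,3],"delta_rot": [0,0,29.5],"jaw": 1.5}
  ]
}}

```text
time: 1.43
position: [0.5822, 0.194, 0.1596]
tool_rot: [0.997, -0.072, -0.001, 0.0]
ft_force: [-0.4, 0.9, -0.9]
grip_width: 0.0149
```

Run:
```python
from h import *
for n in("top","side"): cv2.imwrite(f"pics/{n}1.png",camera(n)[:,:,::-1])
plan((0.583,0.190,0.006),-8.7)
```

```text
t 1.5333 pos [0.5803 0.1959 0.16  ] F [-0.62  0.38  0.26] yaw -8.11 tilt 0.12 grip 0.014835993137914403
offset cm [ 0.38  0.55 15.4 ] rot [0.01 0.12 0.59]
```

View pics/top1.png

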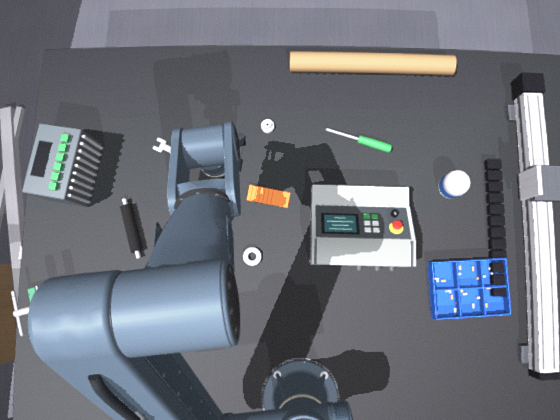

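View pics/side1.png

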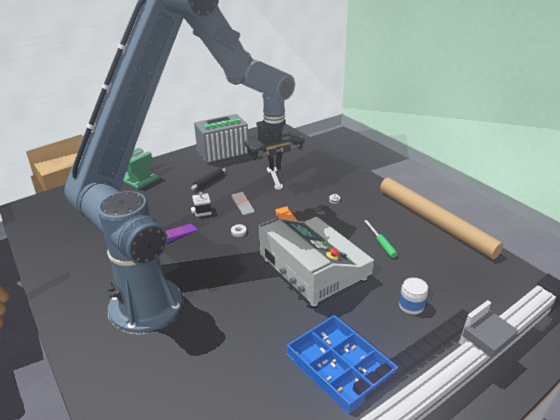

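Both views show the gripper hovering behind the wedge's heel, with its body wide along world x. The wedge at (269,196) top has not moved, and the heel face is on the +y side. Now I lower the fingers behind the heel.

Call:
{"op": "drive_tool", "data": {
  "plan": [
    {"offset": [0.3,0.3,3],"delta_rot": [0,0,0.6],"jaw": 1.5},
    {"offset": [0.3,0.3,6],"delta_rot": [0,0,0.6],"jaw": 1.5},
    {"offset": [0.3,0.3,9],"delta_rot": [0,0,0.6],"jaw": 1.5},
    {"offset": [0.3,0.3,11.5],"delta_rot": [0,0,0.6],"jaw": 1.5},
    {"offset": [0.3,0.3,13.5],"delta_rot": [0,0,0.6],"jaw": 1.5},
    {"offset": [0.3,0.3,14.6],"delta_rot": [0,0,0.6],"jaw": 1.5},
    {"offset": [0.3,0.3,15.2],"delta_rot": [0,0,0.6],"jaw": 1.5},
    {"offset": [0.3,0.3,15.2],"delta_rot": [0,0,0.6],"jaw": 1.5}
  ]
}}

```text
time: 2.2
position: [0.5827, 0.1931, 0.0078]
tool_rot: [0.997, -0.075, -0.001, 0.0]
ft_force: [0.0, -0.2, -0.1]
grip_width: 0.015
```

Run:
```python
from h import *
cv2.imwrite("pics/side2.png",cv2.resize(camera("side")[150:280,200:360,::-1],None,fx=5,fy=5))
plan((0.583,0.190,0.006),-8.7)
```

```text
t 2.25 pos [0.5837 0.193  0.0089] F [-0.73  0.04  0.91] yaw -8.65 tilt 0.01 grip 0.014704807496114813
offset cm [-0.03  0.31  0.29] rot [-0.   -0.01  0.05]
```

View pics/side2.png

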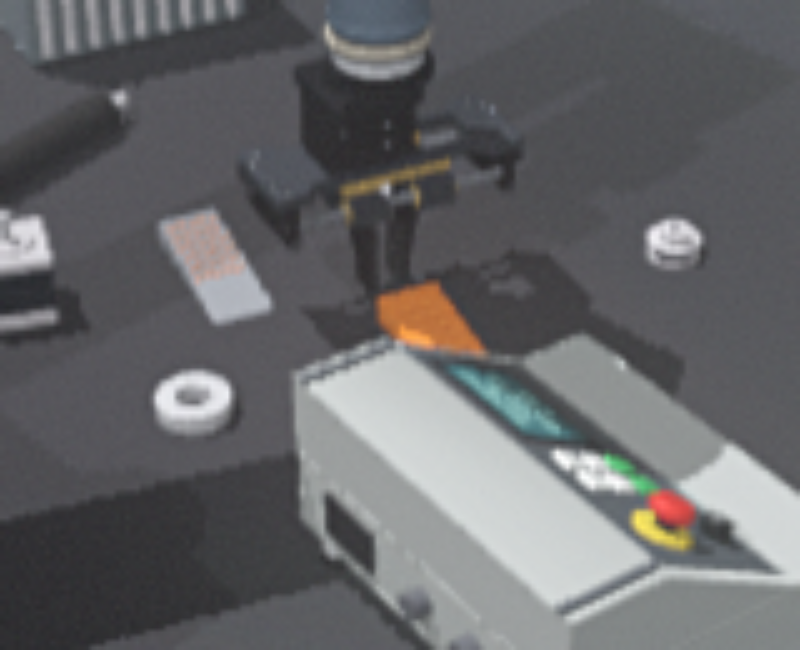

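Call:
{"op": "drive_tool", "data": {
  "plan": [
    {"offset": [0,0.5,0.2],"delta_rot": [0,0,0],"jaw": 1.5},
    {"offset": [0,1.0,0.2],"delta_rot": [0,0,0],"jaw": 1.5},
    {"offset": [0,1.5,0.2],"delta_rot": [0,0,0],"jaw": 1.5},
    {"offset": [0,1.9,0.2],"delta_rot": [0,0,0],"jaw": 1.5},
    {"offset": [0,2.2,0.2],"delta_rot": [0,0,0],"jaw": 1.5},
    {"offset": [0,2.5,0.2],"delta_rot": [0,0,0],"jaw": 1.5},
    {"offset": [0,2.8,0.2],"delta_rot": [0,0,0],"jaw": 1.5},
    {"offset": [0,3.0,0.2],"delta_rot": [0,0,0],"jaw": 1.5}
  ]
}}

```text
time: 2.92
position: [0.5797, 0.1624, 0.0068]
tool_rot: [0.997, -0.076, 0.0, -0.0]
ft_force: [-0.1, 1.3, -0.2]
grip_width: 0.0151
```

```bash
cat >> h.py <<'E'
def wedge(tag):
    im=camera("top")[:,:,::-1].copy(); x0,y0=225,150
    cv2.imwrite(f"pics/{tag}.png",cv2.resize(im[y0:y0+110,x0:x0+160],None,fx=5,fy=5,interpolation=cv2.INTER_CUBIC))
    hsv=cv2.cvtColor(im,cv2.COLOR_BGR2HSV); m=np.zeros(hsv.shape[:2],np.uint8)
    m[150:240,225:325]=cv2.inRange(hsv[150:240,225:325],(5,110,90),(28,255,255))
    cs,_=cv2.findContours(m,0,1); c=max(cs,key=cv2.contourArea); print("poly",cv2.approxPolyDP(c,3,True).reshape(-1,2).tolist(), cv2.minAreaRect(c))
E
python3 - <<'E'
from h import *
wedge("top3")
plan((0.5735,0.10,0.006),-0.85)
E
```

```text
poly [[260, 186], [259, 202], [290, 207], [291, 192]] ((274.6351318359375, 196.68919372558594), (33.7017936706543, 16.933094024658203), 9.462322235107422)
t 2.9667 pos [0.5796 0.1621 0.0067] F [ 0.59  0.82 -0.5 ] yaw -8.73 tilt 0.02 grip 0.014962401919177625
offset cm [0.34 6.23 0.07] rot [ 0.   -0.02 -7.88]
```

View pics/top3.png

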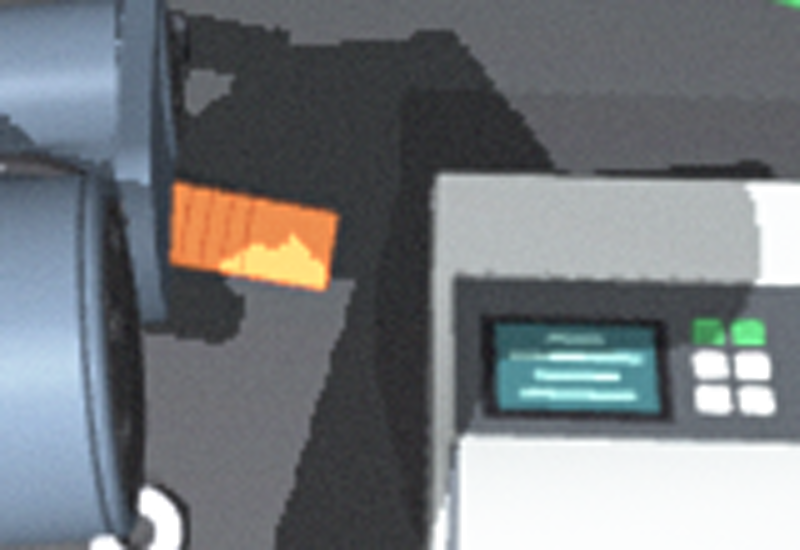

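Call:
{"op": "drive_tool", "data": {
  "plan": [
    {"offset": [0.01,0.3,0.0],"delta_rot": [0,0,-0.4],"jaw": 1.5},
    {"offset": [0.02,0.7,0.0],"delta_rot": [0,0,-0.9],"jaw": 1.5},
    {"offset": [0.02,1.1,0.0],"delta_rot": [0,0,-1.4],"jaw": 1.5},
    {"offset": [0.03,1.5,0.0],"delta_rot": [0,0,-1.9],"jaw": 1.5},
    {"offset": [0.04,1.9,0.0],"delta_rot": [0,0,-2.4],"jaw": 1.5},
    {"offset": [0.05,2.3,0.0],"delta_rot": [0,0,-2.9],"jaw": 1.5},
    {"offset": [0.07,2.7,0.0],"delta_rot": [0,0,-3.4],"jaw": 1.5},
    {"offset": [0.09,3.1,0.0],"delta_rot": [0,0,-3.9],"jaw": 1.5}
  ]
}}

```text
time: 3.63
position: [0.5755, 0.1314, 0.0065]
tool_rot: [0.999, -0.042, -0.0, 0.0]
ft_force: [-0.7, 0.3, 1.3]
grip_width: 0.0149
```

Run:
```python
from h import *
wedge("top4")
plan((0.5735,0.10,0.006),-0.85)
```

```text
poly [[272, 188], [272, 203], [301, 205], [302, 191]] ((286.791748046875, 196.39495849609375), (30.926769256591797, 17.02271842956543), 4.969740867614746)
t 3.6833 pos [0.5753 0.1307 0.0065] F [-1.02 -0.68 -0.63] yaw -4.77 tilt 0.04 grip 0.015210369553728698
offset cm [0.07 3.08 0.05] rot [ 0.03  0.03 -3.92]
```

View pics/top4.png

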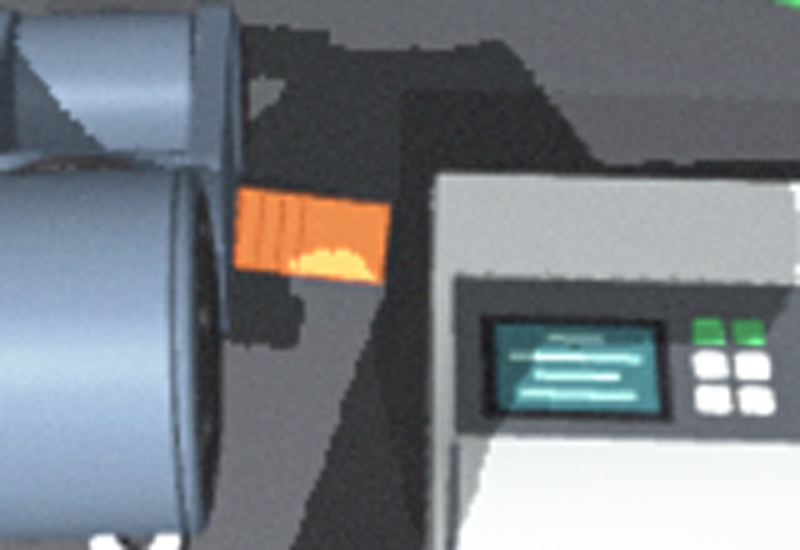

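Run:
```python
from h import *
p=onz("top",[(303.2,190.7),(301.6,206.7)],.002);print(p,p.mean(0),p[0]-p[1])
print(proj("top",[(0.573,-0.0427,0.08)]))
```

```text
[[ 0.58779928 -0.00290307  0.002     ]
 [ 0.54016711  0.00144563  0.002     ]] [ 0.56398319 -0.00072872  0.002     ] [ 0.04763218 -0.00434871  0.        ]
[[318.39933958 190.83593693]]
```

Call:
{"op": "drive_tool", "data": {
  "plan": [
    {"offset": [0.01,0.3,0.0],"delta_rot": [0,0,-0.4],"jaw": 1.5},
    {"offset": [0.02,0.7,0.0],"delta_rot": [0,0,-0.9],"jaw": 1.5},
    {"offset": [0.03,1.1,0.0],"delta_rot": [0,0,-1.4],"jaw": 1.5},
    {"offset": [0.05,1.5,0.0],"delta_rot": [0,0,-1.9],"jaw": 1.5},
    {"offset": [0.07,1.9,0.0],"delta_rot": [0,0,-2.4],"jaw": 1.5},
    {"offset": [0.09,2.3,0.0],"delta_rot": [0,0,-2.9],"jaw": 1.5},
    {"offset": [0.12,2.7,0.0],"delta_rot": [0,0,-3.4],"jaw": 1.5},
    {"offset": [0.15,3.1,0.0],"delta_rot": [0,0,-3.9],"jaw": 1.5}
  ]
}}

```text
time: 4.35
position: [0.5744, 0.1004, 0.0065]
tool_rot: [1.0, -0.008, -0.0, 0.0]
ft_force: [-0.3, -0.2, -0.1]
grip_width: 0.015
```

Run:
```python
from h import *
wedge("top5")
plan((0.5745,0.085,0.006),-0.85)
```

```text
poly [[285, 188], [287, 203], [310, 203], [310, 188]] ((297.5, 195.0), (16.0, 25.0), 90.0)
t 4.4 pos [0.5745 0.0997 0.0065] F [-0.34  0.12 -0.41] yaw -0.88 tilt 0.02 grip 0.015253881456153822
offset cm [0.02 1.47 0.05] rot [ 0.02  0.01 -0.03]
```

View pics/top5.png

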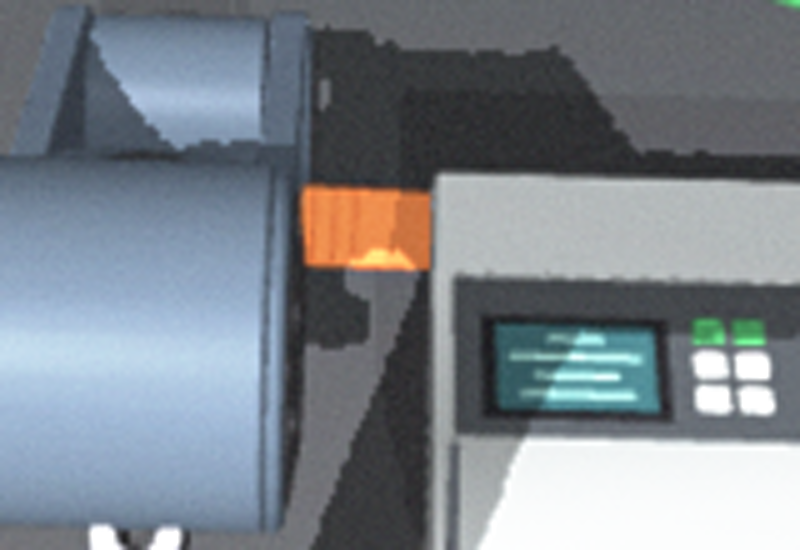

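Call:
{"op": "drive_tool", "data": {
  "plan": [
    {"offset": [0,0.2,0],"delta_rot": [0,0,0],"jaw": 1.5},
    {"offset": [0,0.4,0],"delta_rot": [0,0,0],"jaw": 1.5},
    {"offset": [0,0.6,0],"delta_rot": [0,0,0],"jaw": 1.5},
    {"offset": [0,0.8,0],"delta_rot": [0,0,0],"jaw": 1.5},
    {"offset": [0,1.0,0],"delta_rot": [0,0,0],"jaw": 1.5},
    {"offset": [0,1.15,0],"delta_rot": [0,0,0],"jaw": 1.5},
    {"offset": [0,1.3,0],"delta_rot": [0,0,0],"jaw": 1.5},
    {"offset": [0,1.3,0],"delta_rot": [0,0,0],"jaw": 1.5}
  ]
}}

```text
time: 5.07
position: [0.5743, 0.0875, 0.0066]
tool_rot: [1.0, -0.008, 0.0, 0.0]
ft_force: [0.1, -0.0, 0.5]
grip_width: 0.0149
```

Call:
{"op": "drive_tool", "data": {
  "plan": [
    {"offset": [0,0.1,0],"delta_rot": [0,0,0],"jaw": 1.5},
    {"offset": [0,0.2,0],"delta_rot": [0,0,0],"jaw": 1.5},
    {"offset": [0,0.3,0],"delta_rot": [0,0,0],"jaw": 1.5},
    {"offset": [0,0.4,0],"delta_rot": [0,0,0],"jaw": 1.5},
    {"offset": [0,0.5,0],"delta_rot": [0,0,0],"jaw": 1.5},
    {"offset": [0,0.5,0],"delta_rot": [0,0,0],"jaw": 1.5},
    {"offset": [0,0.5,0],"delta_rot": [0,0,0],"jaw": 1.5},
    {"offset": [0,0.5,0],"delta_rot": [0,0,0],"jaw": 1.5}
  ]
}}

```text
time: 5.73
position: [0.5742, 0.0828, 0.0066]
tool_rot: [1.0, -0.008, 0.0, 0.0]
ft_force: [0.2, -0.3, -0.1]
grip_width: 0.0148
```

Call:
{"op": "drive_tool", "data": {
  "plan": [
    {"offset": [0,0.07,0],"delta_rot": [0,0,0],"jaw": 1.5},
    {"offset": [0,0.14,0],"delta_rot": [0,0,0],"jaw": 1.5},
    {"offset": [0,0.2,0],"delta_rot": [0,0,0],"jaw": 1.5},
    {"offset": [0,0.26,0],"delta_rot": [0,0,0],"jaw": 1.5},
    {"offset": [0,0.32,0],"delta_rot": [0,0,0],"jaw": 1.5},
    {"offset": [0,0.38,0],"delta_rot": [0,0,0],"jaw": 1.5},
    {"offset": [0,0.44,0],"delta_rot": [0,0,0],"jaw": 1.5},
    {"offset": [0,0.5,0],"delta_rot": [0,0,0],"jaw": 1.5}
  ]
}}

```text
time: 6.4
position: [0.5741, 0.0778, 0.0065]
tool_rot: [1.0, -0.008, -0.0, -0.0]
ft_force: [0.0, 1.0, 0.8]
grip_width: 0.0148
```

Call:
{"op": "drive_tool", "data": {
  "plan": [
    {"offset": [0,0.07,0],"delta_rot": [0,0,0],"jaw": 1.5},
    {"offset": [0,0.14,0],"delta_rot": [0,0,0],"jaw": 1.5},
    {"offset": [0,0.2,0],"delta_rot": [0,0,0],"jaw": 1.5},
    {"offset": [0,0.26,0],"delta_rot": [0,0,0],"jaw": 1.5},
    {"offset": [0,0.32,0],"delta_rot": [0,0,0],"jaw": 1.5},
    {"offset": [0,0.38,0],"delta_rot": [0,0,0],"jaw": 1.5},
    {"offset": [0,0.44,0],"delta_rot": [0,0,0],"jaw": 1.5},
    {"offset": [0,0.5,0],"delta_rot": [0,0,0],"jaw": 1.5}
  ]
}}

```text
time: 7.07
position: [0.574, 0.0728, 0.0065]
tool_rot: [1.0, -0.008, -0.0, -0.0]
ft_force: [1.4, 0.2, -0.4]
grip_width: 0.0147
```

Call:
{"op": "drive_tool", "data": {
  "plan": [
    {"offset": [0,0.07,0],"delta_rot": [0,0,0],"jaw": 1.5},
    {"offset": [0,0.14,0],"delta_rot": [0,0,0],"jaw": 1.5},
    {"offset": [0,0.2,0],"delta_rot": [0,0,0],"jaw": 1.5},
    {"offset": [0,0.25,0],"delta_rot": [0,0,0],"jaw": 1.5},
    {"offset": [0,0.3,0],"delta_rot": [0,0,0],"jaw": 1.5},
    {"offset": [0,0.34,0],"delta_rot": [0,0,0],"jaw": 1.5},
    {"offset": [0,0.37,0],"delta_rot": [0,0,0],"jaw": 1.5},
    {"offset": [0,0.4,0],"delta_rot": [0,0,0],"jaw": 1.5}
  ]
}}

```text
time: 7.73
position: [0.574, 0.0688, 0.0066]
tool_rot: [1.0, -0.008, 0.0, 0.0]
ft_force: [0.4, 0.5, -0.7]
grip_width: 0.0153
```

Run:
```python
from h import *
wedge("top6")
plan((0.5745,0.06,0.006),-0.85)
```

```text
poly [[304, 188], [304, 203], [310, 203], [310, 188]] ((307.0, 195.5), (15.0, 6.0), 90.0)
t 7.7833 pos [0.5739 0.0688 0.0065] F [0.31 1.1  0.2 ] yaw -0.91 tilt 0.0 grip 0.015044789669735843
offset cm [0.07 0.88 0.05] rot [ 0.    0.   -0.06]
```

View pics/top6.png

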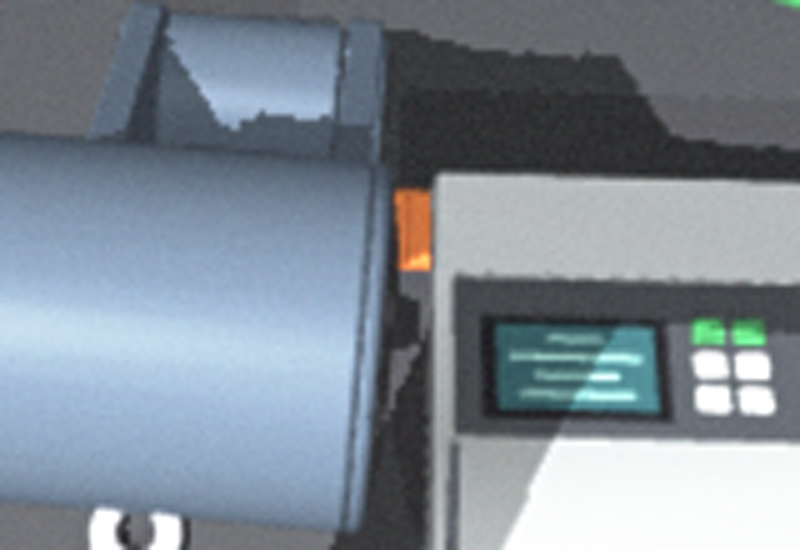

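Call:
{"op": "drive_tool", "data": {
  "plan": [
    {"offset": [0,0.05,0],"delta_rot": [0,0,0],"jaw": 1.5},
    {"offset": [0,0.1,0],"delta_rot": [0,0,0],"jaw": 1.5},
    {"offset": [0,0.15,0],"delta_rot": [0,0,0],"jaw": 1.5},
    {"offset": [0,0.2,0],"delta_rot": [0,0,0],"jaw": 1.5},
    {"offset": [0,0.24,0],"delta_rot": [0,0,0],"jaw": 1.5},
    {"offset": [0,0.26,0],"delta_rot": [0,0,0],"jaw": 1.5},
    {"offset": [0,0.28,0],"delta_rot": [0,0,0],"jaw": 1.5},
    {"offset": [0,0.3,0],"delta_rot": [0,0,0],"jaw": 1.5}
  ]
}}

```text
time: 8.45
position: [0.5739, 0.0661, 0.0065]
tool_rot: [1.0, -0.008, -0.0, -0.0]
ft_force: [0.2, 1.9, 1.0]
grip_width: 0.0152
```

Call:
{"op": "drive_tool", "data": {
  "plan": [
    {"offset": [0,0.05,0],"delta_rot": [0,0,0],"jaw": 1.5},
    {"offset": [0,0.1,0],"delta_rot": [0,0,0],"jaw": 1.5},
    {"offset": [0,0.15,0],"delta_rot": [0,0,0],"jaw": 1.5},
    {"offset": [0,0.2,0],"delta_rot": [0,0,0],"jaw": 1.5},
    {"offset": [0,0.24,0],"delta_rot": [0,0,0],"jaw": 1.5},
    {"offset": [0,0.26,0],"delta_rot": [0,0,0],"jaw": 1.5},
    {"offset": [0,0.28,0],"delta_rot": [0,0,0],"jaw": 1.5},
    {"offset": [0,0.3,0],"delta_rot": [0,0,0],"jaw": 1.5}
  ]
}}

```text
time: 9.12
position: [0.5737, 0.0644, 0.0066]
tool_rot: [1.0, -0.008, -0.0, -0.001]
ft_force: [1.1, 8.3, 0.1]
grip_width: 0.0151
```

Run:
```python
from h import *
wedge("top7")
im=camera("side")[:,:,::-1]; cv2.imwrite("pics/side7.png",cv2.resize(im[180:310,225:385],None,fx=5,fy=5,interpolation=cv2.INTER_CUBIC))
plan((0.5745,0.06,0.006),-0.85)
a=cv2.imread("pics/top0.png")
```

```text
poly [[307, 188], [310, 203]] ((308.5, 195.5), (15.0, 3.0), 90.0)
t 9.2167 pos [0.5737 0.0644 0.0066] F [-0.25  8.41 -0.19] yaw -0.96 tilt 0.11 grip 0.014955819115577187
offset cm [0.09 0.44 0.06] rot [-0.11  0.   -0.11]
```

View pics/top7.png

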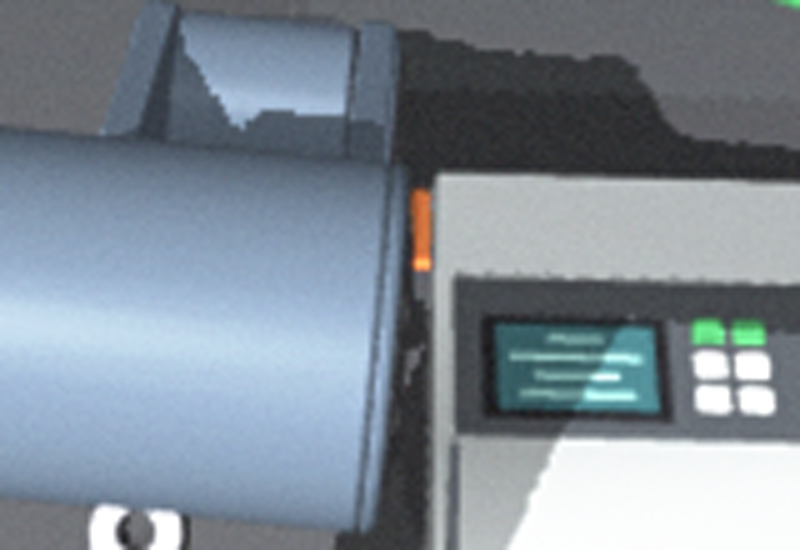

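View pics/side7.png

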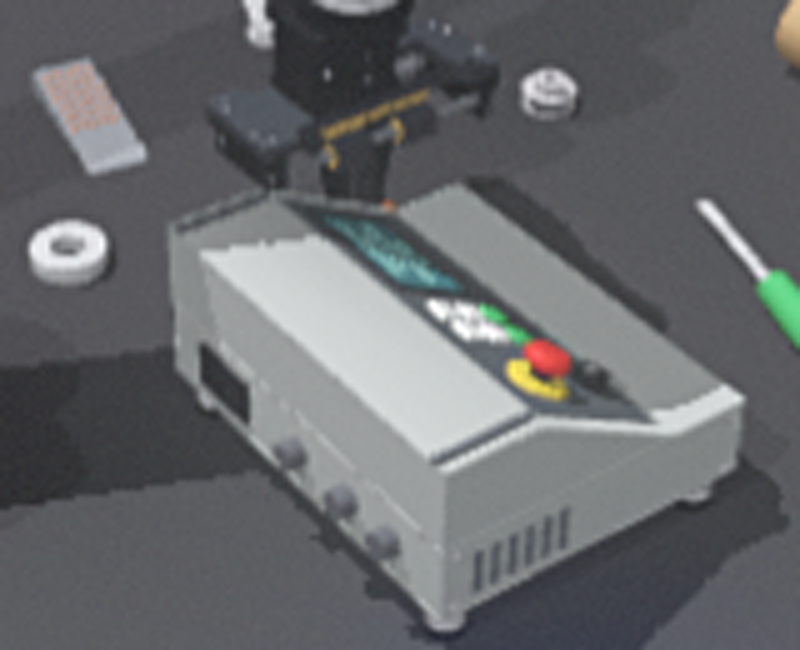

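Both crops show the console's corners exactly where they were at the start (side crop (170,222), (458,181), (743,400)). The wedge stands straight under the +y face, and the push holds at 8.4 N, up from under 1 N. I'll back off and rise.

Call:
{"op": "drive_tool", "data": {
  "plan": [
    {"offset": [0,-0.2,0],"delta_rot": [0,0,0],"jaw": 1.5},
    {"offset": [0,-0.5,0],"delta_rot": [0,0,0],"jaw": 1.5},
    {"offset": [0,-1.2,0],"delta_rot": [0,0,0],"jaw": 1.5},
    {"offset": [0,-2.2,0],"delta_rot": [0,0,0],"jaw": 1.5},
    {"offset": [0,-3.2,0],"delta_rot": [0,0,0],"jaw": 1.5},
    {"offset": [0,-4,-1],"delta_rot": [0,0,0],"jaw": 1.5},
    {"offset": [0,-4,-4],"delta_rot": [0,0,0],"jaw": 1.5},
    {"offset": [0,-4,-7],"delta_rot": [0,0,0],"jaw": 1.5}
  ]
}}

```text
time: 9.88
position: [0.573, 0.1043, 0.0765]
tool_rot: [1.0, -0.007, -0.002, 0.0]
ft_force: [0.4, -0.1, -0.4]
grip_width: 0.0149
```

Call:
{"op": "drive_tool", "data": {
  "plan": [
    {"offset": [0,0,-3],"delta_rot": [0,0,0],"jaw": 0},
    {"offset": [0,0,-6],"delta_rot": [0,0,0],"jaw": 0},
    {"offset": [0,0,-9],"delta_rot": [0,0,0],"jaw": 0},
    {"offset": [0,0,-10],"delta_rot": [0,0,0],"jaw": 0},
    {"offset": [0,0,-10],"delta_rot": [0,0,0],"jaw": 0},
    {"offset": [0,0,-10],"delta_rot": [0,0,0],"jaw": 0},
    {"offset": [0,0,-10],"delta_rot": [0,0,0],"jaw": 0},
    {"offset": [0,0,-10],"delta_rot": [0,0,0],"jaw": 0}
  ]
}}

```text
time: 10.55
position: [0.573, 0.103, 0.1745]
tool_rot: [1.0, -0.008, -0.002, 0.0]
ft_force: [-0.6, -0.1, -0.4]
grip_width: 0.0006
```

Run:
```python
from h import *
wedge("top8")
plan((0.566,-0.0475,0.16),-0.85)
im=cv2.imread("pics/top0.png")
```

```text
poly [[284, 187], [284, 202], [310, 203], [310, 188]] ((296.5, 195.0), (16.0, 27.0), 90.0)
t 10.6 pos [0.5732 0.1029 0.1745] F [-0.09  0.93 -0.27] yaw -0.91 tilt 0.24 grip 0.0003541258178398415
offset cm [-0.48 15.05  1.46] rot [ 0.    0.24 -0.06]
```

View pics/top8.png

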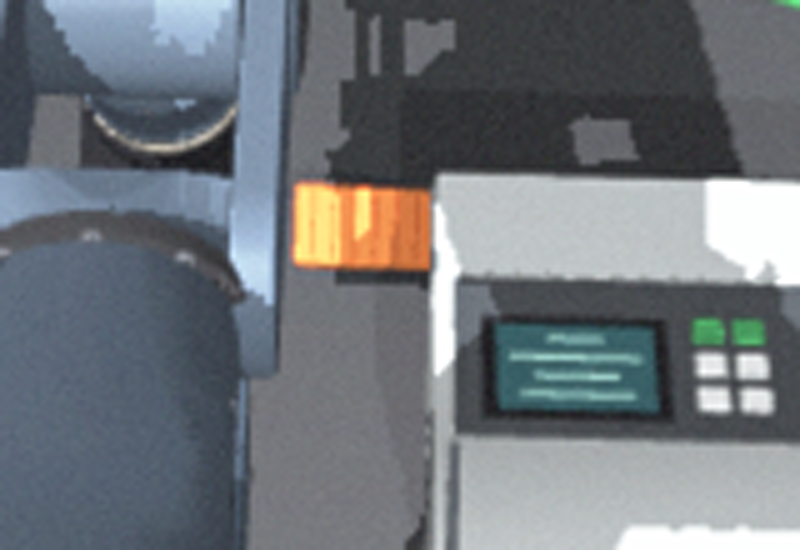

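Call:
{"op": "drive_tool", "data": {
  "plan": [
    {"offset": [-0.1,2,0],"delta_rot": [0,0.2,0],"jaw": 0},
    {"offset": [-0.2,5,0],"delta_rot": [0,0.2,0],"jaw": 0},
    {"offset": [-0.3,8,0],"delta_rot": [0,0.2,0],"jaw": 0},
    {"offset": [-0.4,11,0.5],"delta_rot": [0,0.2,0],"jaw": 0},
    {"offset": [-0.5,13.5,1],"delta_rot": [0,0.2,0],"jaw": 0},
    {"offset": [-0.5,15,2.5],"delta_rot": [0,0.2,0],"jaw": 0},
    {"offset": [-0.5,15,4.5],"delta_rot": [0,0.2,0],"jaw": 0},
    {"offset": [-0.5,15,6.5],"delta_rot": [0,0.2,0],"jaw": 0}
  ]
}}

```text
time: 11.27
position: [0.5669, -0.0486, 0.11]
tool_rot: [1.0, -0.009, 0.001, -0.0]
ft_force: [0.2, 0.5, -0.1]
grip_width: 0.0004
```

Run:
```python
from h import *
im=camera("side")[:,:,::-1]; cv2.imwrite("pics/side9.png",cv2.resize(im[180:310,225:385],None,fx=5,fy=5,interpolation=cv2.INTER_CUBIC))
im=camera("top")[:,:,::-1]; cv2.imwrite("pics/top9.png",cv2.resize(im[150:260,225:385],None,fx=5,fy=5,interpolation=cv2.INTER_CUBIC))
plan((0.566,-0.0475,0.083),-0.85)
print(onz("top",[(283.8,195)],.018))
```

```text
t 11.3667 pos [ 0.5638 -0.0468  0.1075] F [-0.05 -0.27 -1.  ] yaw -0.98 tilt 0.36 grip 0.0003467193719419707
offset cm [0.23 0.07 2.45] rot [-0.14  0.33 -0.13]
[[0.57146828 0.05366488 0.018     ]]
```

View pics/side9.png

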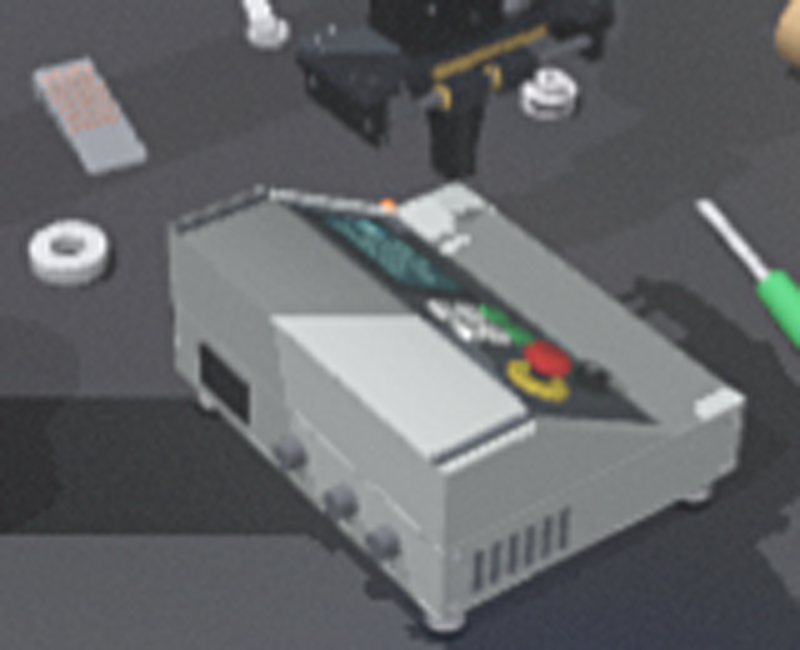

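View pics/top9.png

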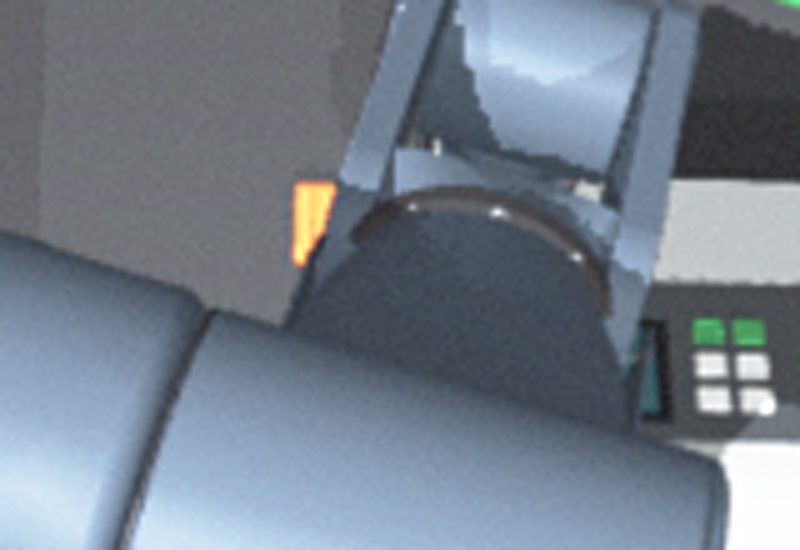

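Call:
{"op": "drive_tool", "data": {
  "plan": [
    {"offset": [0.2,0.05,0.4],"delta_rot": [0,0.2,0],"jaw": 0},
    {"offset": [0.2,0.05,0.8],"delta_rot": [0,0.2,0],"jaw": 0},
    {"offset": [0.2,0.05,1.2],"delta_rot": [0,0.2,0],"jaw": 0},
    {"offset": [0.2,0.05,1.6],"delta_rot": [0,0.2,0],"jaw": 0},
    {"offset": [0.2,0.05,1.9],"delta_rot": [0,0.2,0],"jaw": 0},
    {"offset": [0.2,0.05,2.1],"delta_rot": [0,0.2,0],"jaw": 0},
    {"offset": [0.2,0.05,2.2],"delta_rot": [0,0.2,0],"jaw": 0},
    {"offset": [0.2,0.05,2.3],"delta_rot": [0,0.2,0],"jaw": 0}
  ]
}}

```text
time: 12.03
position: [0.5693, -0.0475, 0.0886]
tool_rot: [1.0, -0.008, 0.004, 0.0]
ft_force: [-0.2, 0.3, 1.0]
grip_width: 0.0007
```

Run:
```python
from h import *
plan((0.566,-0.0475,0.08),-0.85)
```

```text
t 12.0333 pos [ 0.5693 -0.0475  0.0886] F [-0.18  0.27  1.04] yaw -0.9 tilt 0.41 grip 0.0007166021477974393
offset cm [-0.33  0.    0.86] rot [ 0.01 -0.41 -0.05]
```

Call:
{"op": "drive_tool", "data": {
  "plan": [
    {"offset": [-0.2,0,0],"delta_rot": [0,-0.2,0],"jaw": 0},
    {"offset": [-0.2,0,0.1],"delta_rot": [0,-0.2,0],"jaw": 0},
    {"offset": [-0.2,0,0.2],"delta_rot": [0,-0.2,0],"jaw": 0},
    {"offset": [-0.2,0,0.3],"delta_rot": [0,-0.2,0],"jaw": 0},
    {"offset": [-0.2,0,0.4],"delta_rot": [0,-0.2,0],"jaw": 0},
    {"offset": [-0.2,0,0.4],"delta_rot": [0,-0.2,0],"jaw": 0},
    {"offset": [-0.2,0,0.4],"delta_rot": [0,-0.2,0],"jaw": 0},
    {"offset": [-0.2,0,0.4],"delta_rot": [0,-0.2,0],"jaw": 0}
  ]
}}

```text
time: 12.7
position: [0.5672, -0.0475, 0.0845]
tool_rot: [1.0, -0.008, 0.002, 0.0]
ft_force: [-0.1, -0.3, 0.4]
grip_width: 0.0007
```

Run:
```python
from h import *
plan((0.566,-0.0475,0.08),-0.85)
```

```text
t 12.7 pos [ 0.5672 -0.0475  0.0845] F [-0.06 -0.28  0.42] yaw -0.91 tilt 0.2 grip 0.00070429946622313
offset cm [-0.12 -0.    0.45] rot [-0.   -0.2  -0.06]
```

Call:
{"op": "drive_tool", "data": {
  "plan": [
    {"offset": [-0.1,0,0.1],"delta_rot": [0,-0.2,0],"jaw": 0},
    {"offset": [-0.1,0,0.2],"delta_rot": [0,-0.2,0],"jaw": 0},
    {"offset": [-0.1,0,0.3],"delta_rot": [0,-0.2,0],"jaw": 0},
    {"offset": [-0.1,0,0.36],"delta_rot": [0,-0.2,0],"jaw": 0},
    {"offset": [-0.1,0,0.42],"delta_rot": [0,-0.2,0],"jaw": 0},
    {"offset": [-0.1,0,0.48],"delta_rot": [0,-0.2,0],"jaw": 0},
    {"offset": [-0.1,0,0.54],"delta_rot": [0,-0.2,0],"jaw": 0},
    {"offset": [-0.1,0,0.54],"delta_rot": [0,-0.2,0],"jaw": 0}
  ]
}}

```text
time: 13.37
position: [0.5662, -0.0475, 0.0804]
tool_rot: [1.0, -0.008, 0.0, 0.0]
ft_force: [-2.1, 1.5, 8.0]
grip_width: 0.0008
```

Call:
{"op": "drive_tool", "data": {
  "plan": [
    {"offset": [0,0,0.02],"delta_rot": [0,0,0],"jaw": 0},
    {"offset": [0,0,0.04],"delta_rot": [0,0,0],"jaw": 0},
    {"offset": [0,0,0.06],"delta_rot": [0,0,0],"jaw": 0},
    {"offset": [0,0,0.08],"delta_rot": [0,0,0],"jaw": 0},
    {"offset": [0,0,0.08],"delta_rot": [0,0,0],"jaw": 0},
    {"offset": [0,0,0.08],"delta_rot": [0,0,0],"jaw": 0},
    {"offset": [0,0,0.08],"delta_rot": [0,0,0],"jaw": 0},
    {"offset": [0,0,0.08],"delta_rot": [0,0,0],"jaw": 0}
  ]
}}

```text
time: 14.03
position: [0.5662, -0.0475, 0.0803]
tool_rot: [1.0, -0.008, 0.0, 0.0]
ft_force: [-4.3, -0.5, 14.2]
grip_width: 0.0003
```

Call:
{"op": "drive_tool", "data": {
  "plan": [
    {"offset": [-0.02,0,0.02],"delta_rot": [0,0,0],"jaw": 0},
    {"offset": [-0.04,0,0.04],"delta_rot": [0,0,0],"jaw": 0},
    {"offset": [-0.05,0,0.05],"delta_rot": [0,0,0],"jaw": 0},
    {"offset": [-0.05,0,0.05],"delta_rot": [0,0,0],"jaw": 0},
    {"offset": [-0.05,0,0.05],"delta_rot": [0,0,0],"jaw": 0},
    {"offset": [-0.05,0,0.05],"delta_rot": [0,0,0],"jaw": 0},
    {"offset": [-0.05,0,0.05],"delta_rot": [0,0,0],"jaw": 0},
    {"offset": [-0.05,0,0.05],"delta_rot": [0,0,0],"jaw": 0}
  ]
}}

```text
time: 14.7
position: [0.5662, -0.0475, 0.0803]
tool_rot: [1.0, -0.008, 0.001, 0.0]
ft_force: [-2.2, 0.9, 15.9]
grip_width: 0.0007
```

Run:
```python
from h import *
im=camera("side")[:,:,::-1]; cv2.imwrite("pics/side10.png",cv2.resize(im[180:310,225:385],None,fx=5,fy=5,interpolation=cv2.INTER_CUBIC))
im=camera("top")[:,:,::-1]; cv2.imwrite("pics/top10.png",im)
plan((0.566,-0.0475,0.08),-0.85)
```

```text
t 14.8 pos [ 0.5662 -0.0475  0.0803] F [-2.09  0.52 15.04] yaw -0.91 tilt 0.1 grip 0.0003631385621765104
offset cm [-0.02  0.    0.03] rot [ 0.03 -0.1  -0.06]
```

View pics/side10.png

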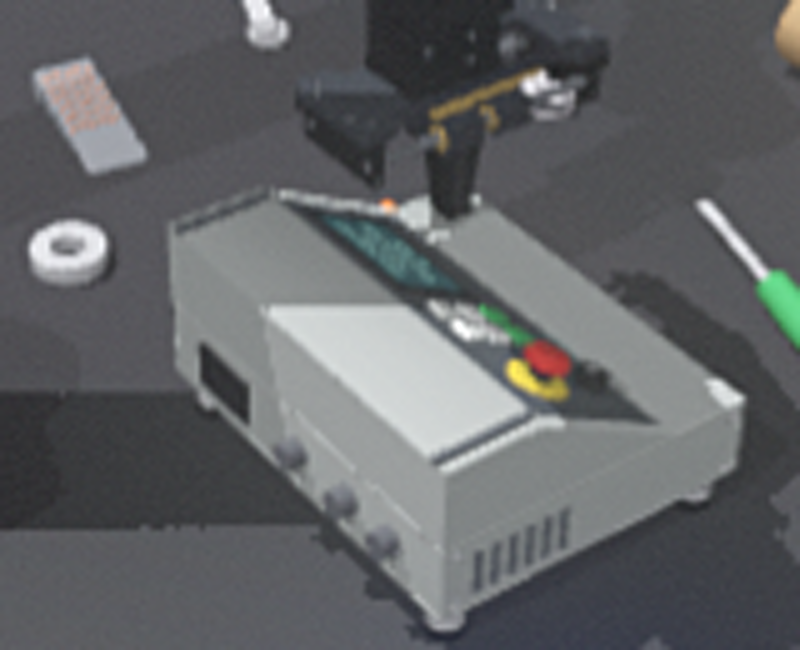

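View pics/top10.png

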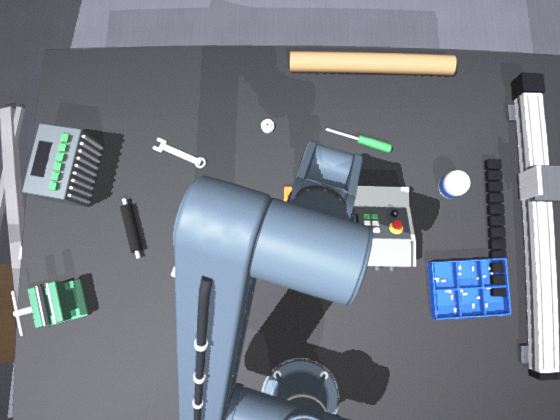

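The shut fingertips press on the ledge corner (side crop (453,212)) with 15 N, and z holds at 80.3 mm. The console's corners and the bystanders I can see have not moved, so I'm handing in.

Run:
```python
from rig import *
print(hand_in()); s=get_obs(); print(s["time"],s["position"],s["ft_force"])
```

```text
the job is handed in; nothing more can be done
None
the job is handed in; nothing more can be done
```

I pushed the orange wedge thin end first under the bare foot, turning it about 8° on the way to line it up with the console. I stopped when the push rose from under 1 N to a steady 8.4 N. I then backed the fingers off the wedge, pressed the shut fingertips on the front-left ledge corner, and handed in at about 14.8 s while still pressing.

**Firmness:** the corner took about 15 N, roughly double the 7 N that rocked it before. The fingertip height held at 80.3 mm, changing by no more than about 0.1 mm between 8 N and 16 N. A sideways drag of about 2 N remained at the fingertip.

**Position:** the console's corners are at the same pixels as at the start. The wedge heel measured y = 0.054 m after release, matching where I left it. I could not see the foot touching the wedge, so that contact rests on the force readings.

**Bystanders:** those visible in the last pictures have not moved. The arm hid the motor in the last top picture and the side crop leaves it out, so I did not re-check it, though no move went near it. I found no check that failed or disagreed.

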